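# Rock the angle gauge on its stud until the pointer stands on the mark

## Robot

A 6-joint arm with a two-finger parallel gripper is mounted at the origin on a cart in front of the work surface, level with it; the furniture and walls round the work are solid. World frame = base frame: x ahead of the robot, y to its left, z up, the work surface at z = 0. Lengths are in m, angles in rad, forces in N, time in s.
With the tool pointing down it reaches from about 0.25 to 0.775 m from the base axis. Payload 4 kg.
Tool frame: the origin (TCP) lies on the centre line of the jaws, within the pads' length; the fingertips stand 8 mm ahead of it and the grasp point (between the pads) lies 11 mm behind it; z points along the fingers, y is the direction in which the jaws open and shut (so a half turn about z gives the same grasp; the last joint's range is limited). The gripper opens to 94 mm and grips with 3 to 60 N. Pads are 16 mm wide; open, the fingers measure 119 mm over their backs; the gripper's body (75 mm by 177 mm) begins 78 mm behind the grasp point.
Start: joints at [-1.36, 0.087, 1.371, -0, 1.684, -0.103], TCP at [0.17, -0.523, 0.214] pointing down, gripper open.
Joint ranges: [-3.1, 3.1], [-0.76, 2.03], [0.27, 2.55], [-1.08, 4.22], [0.17, 2.65], [-2.57, 2.57]. Speed limits (rad/s): [2.79, 2.79, 3.14, 3.14, 3.14, 3.14].

## Interface

Orientations are given as [roll, pitch, yaw] about the fixed x, y, z axes, in that order (R = Rz(yaw) Ry(pitch) Rx(roll)).
In Python, from bench import * gives the robot as it stands.
- The arm moves only by the tool step_arm, never from a script. Its argument "steps" is a list of rows, each an object of numbers: "jaw": the opening, from 0 (shut) to 1 (fully open); "tx", "ty", "tz": the shift along the tool's x, y, z in m; "ax", "ay", "az": the turn, a rotation vector about the tool's x, y, z in rad. In form: [{"jaw": .., "tx": .., "ty": .., "tz": .., "ax": .., "ay": .., "az": ..}, ...]. A call has 1 to 8 rows; each row is the pose to reach, as a shift and turn from the pose measured when the call began, along the tool's axes at that moment; what a row does not reach only later rows make up. A row lasts 1/10 s, in which the tool goes at most 50 mm and 8.59 degrees, less where a joint would pass 70% of its speed; a pose out of reach is approached as far as the arm can. A call with a gripper value outside its range is refused whole. The fingers move at their own pace and stop on an object; the grip force is fixed at half the most. Time passes only in rows, so rows that repeat a pose let the fingers close. It gives the time, the measured TCP pose, the force and the opening at its end, in the units of the state.
- get_obs(): the state, without advancing time (a new reading comes with each control period).
- snapshot(name): name is "side" or "top"; returns (picture, depth): 420x560x3 uint8, red, green, blue; 420x560 float32, m along the optical axis (not along the pixel's ray), 0 where there is no reading.
- camera_model(name): a dict with "intrinsics" (3x3 intrinsics, pixels), "origin" and "orientation" of the camera in the world. Camera axes: x right, y down, z forward; pixel columns grow to the right and rows downward; lengths in m; the calibration is good to about 2 mm. A picture is of the moment at which its call begins. camera_model takes no time and is no camera call.
- close_job(): hands the job in, once; it reports no verdict.
Trained networks look in the newest picture that a camera, given by its name, has taken for a name from the list of things; names that differ only in an ending like _2 or _b are one class to them, and where a whole thing is asked for, a point or a joint stands for the part that bears it (a point fixed in the world has none). Each returns a list of dicts, best first, with "confidence" (0 to 1); they miss things now and then, are a little off and sometimes report something else, mostly with a low value. They report only what shows in the picture. A call takes as long as a camera call.
- silhouettes(camera, query): "pixels" (420x560 bool, what is visible of it) and "rect" ([left, top, right, bottom] in pixels, round what is visible of it).
The state is a dict: "time": time; "joint_positions": joint angles; "qvel": joint speeds; "joint_torque": joint torques, N m; "tool_pos": TCP position; "ee_rot": TCP orientation; "wrist_force": force on the tool from outside, world axes, zero at the start; "wrist_torque": the same for the moment, N m; "width": finger opening in m.
Only numpy, scipy, OpenCV 4.12 (cv2) and the standard library are available. Lean on these libraries where they do the work, as an engineer would, in place of code of your own. Each camera call takes 0.05 s, during which the arm holds its last target. There are 200 camera calls.

## Task

Slide the clear guard hood along its track to the right until it is fully open, and leave it open. Then take the angle gauge by its handle bar and rock it on the stud pin, without lifting it off, until its swinging pointer has settled on the black mark tab of the dial. Finish while still holding the gauge there (do not let go), and leave the bottles, the beaker and the box round the stand alone.

Things in the scene. Friction and masses are not known exactly. Their poses are not given: they have to be found in the camera images.
- stand: fixed metal stand, base plate 120 x 365 x 10 mm, from 100 mm left to 265 mm right of its origin. Origin on the worktop straight below the stud pin; x points away from the robot along the pin, y to the left along the hood's track, z up. Stud pin: round steel, 16 mm thick, 50 mm long, axis 50 mm above the worktop. A rest post stands 32 mm to either side of it, the left one lower.
- stud_pin (a point): the middle of the stud pin's axis, 50 mm above the worktop. Well to the left of the stand a black desk device and a tall monitor stand on the worktop (fixed): keep the arm clear of them
- hood (a joint): slide of the clear guard hood along the stand's -y (to the right): 0 = shut over the gauge, 0.19 m = fully open at its stop; starts at 0 to 0.02, stays where left, friction about 1.5 N. The hood is a tunnel open at both ends (front wall, back wall, roof), 100 mm (x) by 160 mm (y), roof top 192 mm above the worktop.
- hood_knob (a point): middle of the upright round knob on the centre of the hood's roof: 20 mm thick over the height used for gripping, its top 228 mm above the worktop, this point 213 mm above it (21 mm above the roof)
- gauge: loose angle gauge, about 0.3 kg: upside-down V foot astride the stud pin, upright round dial 82 mm wide facing the robot, stirrup handle on top. Origin mid-foot, on the pin's axis; z up to the handle, x along the pin, away from the robot. Rocks about x, top-heavy: unheld it lies on the left post (lean 0.47 rad); the right post stops it at 0.36 rad. Lifted over 10 mm it leaves the pin.
- gauge_bar (a point): middle of the gauge's handle bar, the place to grip: round, 14 mm thick, along the gauge's x axis, 124 mm above its origin (along its z), 44 mm clear length between its two uprights, 27 mm from bar centre down to the beam below. Gripped with the fingers left and right of it, the bar can turn between the pads as the gauge rocks.
- pointer (a joint): angle of the freely swinging pendulum pointer on the dial, rad, hung from a pivot 76 mm above the gauge's origin. It settles plumb within a second or so, so it reads the gauge's lean: positive when the gauge leans left (+y), 0 upright, negative when it leans right. Positive = tip to the left on the dial.
- pointer_tip (a point): tip of the pointer, 44 mm from its pivot
- mark (a joint): where the mark tab stands on the dial, same pivot, zero and sign as the pointer: the pointer is on the mark when both read the same. Differs from start to start, -0.28 to 0.28 rad; fixed during the job.
- mark_line (a point): the point that the pointer's tip must reach, 44 mm below the pivot at the mark's angle; the mark itself is a black tab 6 mm wide and 12 mm long on the white dial, which begins 1 mm farther from the pivot
- reagent_a: reagent bottle, white with a screw cap, 48 x 48 x 105 mm, standing to the right of the stand; leave it alone; origin at the centre of its underside
- reagent_e: brown reagent bottle with a screw cap, 44 x 44 x 90 mm, standing behind the stand; leave it alone; origin at the centre of its underside
- beaker_pp: small open beaker, 51 x 51 x 52 mm, standing behind the stand; leave it alone; origin at the centre of its underside
- cuvette_box: small lidded box, 54 x 80 x 34 mm, lying to the right of the stand; leave it alone; origin at the centre of its underside

How it is judged:
On the way:
1. the guard hood is slid fully open while the gauge still lies over on its left post (value of joint hood above 0.182 m and value of joint pointer above 0.36 rad), for 0.2 s.
At the end, for the whole second after the job is handed in: the pointer's tip rests (under 0.15 rad/s) within 3 mm of the mark line, the gauge's foot sits on the stud pin (origin at most 4 mm above its axis, 12 mm from its middle), the fingers hold the gauge (over 0.5 N) and the hood is still open (within 8 mm of its stop) (distance between pointer_tip and mark_line below 0.003 m and velocity of joint pointer between -0.15 and 0.15 rad/s and distance between gauge and stud_pin below 0.012 m and z of gauge in the frame of stud_pin below 0.004 m and contact force between the fingers and gauge above 0.5 N and value of joint hood above 0.182 m); the arm keeps its last pose, push and grip.
It fails at once if the gauge comes off the stud pin (distance between gauge and stud_pin above 0.018 m).
It fails at once if a bottle, the beaker or the box is shoved more than 30 mm (distance of any of reagent_a, reagent_e, beaker_pp, cuvette_box from where it was at the start of the episode above 0.03 m).
It also fails if it takes over 51 s, if anything falls off the work surface, if the arm or the gripper's body presses on something with over 40 N, if the wrist force passes 120 N, or if a joint passes its speed limit or range.

## Working session

There is one attempt and no reset: what is moved stays moved. The work goes in short steps, Python scripts to look and compute and a tool call to move; the robot and the scene stay as the last step left them, time stands still between calls to the robot, and variables do not carry over. Pictures are saved under pics/ and viewed, about 8 in all and at most 12, crops included, and the job is handed in when it is done.

Besides the shell and the picture viewer there is one more tool, called after ">>>" as name(argument=value, ...), one argument or row to a line, values as JSON. step_arm: Moves the arm, as the interface text tells. Its arguments: {"type":"object","properties":{"steps":{"type":"array"}},"required":["steps"]}

```bash
ls; mkdir -p pics; cat > h.py <<'E'
from bench import *
import numpy as np, cv2
from scipy.spatial.transform import Rotation as Ro
def cam(n):
    m=camera_model(n); o=np.array(m["orientation"],float)
    R=o if o.shape==(3,3) else Ro.from_euler("xyz",o).as_matrix()
    return np.array(m["intrinsics"]),np.array(m["origin"]),R
def pts(n,d):
    K,o,R=cam(n); v,u=np.mgrid[:420,:560]
    c=np.stack([(u-K[0,2])/K[0,0]*d,(v-K[1,2])/K[1,1]*d,d],-1)
    return c@R.T+o
def proj(n,P):
    K,o,R=cam(n); c=(np.atleast_2d(P)-o)@R; return (c/c[:,2:])@K.T
def save(f,p): cv2.imwrite("pics/"+f,cv2.cvtColor(p,cv2.COLOR_RGB2BGR))
E
python3 - <<'E'
from h import *
print(camera_model("side"),camera_model("top"))
o=get_obs(); print(o)
P={}
ims=[]
for n in("side","top"):
    p,d=snapshot(n); ims.append(p); P=pts(n,d); np.savez(f"{n}0.npz",p=p,d=d)
    for q in("hood","hood_knob","gauge","stand","mark","pointer","gauge_bar"):
        for s in silhouettes(n,q)[:2]:
            m=s["pixels"]&(d>0); w=P[m]
            print(n,q,round(s["confidence"],2),s["rect"],m.sum(),np.round(np.median(w,0),3) if m.any() else'',np.round(np.percentile(w,[2,98],axis=0),3).tolist() if m.any() else '')
    save(n+"0.png",p)
E
```

```text
pics
{'intrinsics': array([[482.09920439,   0.        , 282.37492426],
       [  0.        , 482.09920439, 213.99843207],
       [  0.        ,   0.        ,   1.        ]]), 'origin': array([0.46248654, 0.86911625, 0.700321  ]), 'orientation': array([-2.09457157, -0.00854078, -3.02896166])} {'intrinsics': array([[531.23444395,   0.        , 279.41329249],
       [  0.        , 531.23444395, 211.7431318 ],
       [  0.        ,   0.        ,   1.        ]]), 'origin': array([-0.00230773, -0.23524137,  1.57709989]), 'orientation': array([-2.75444410e+00,  2.69127855e-03, -1.37342837e+00])}
{'time': 0.0, 'joint_positions': array([-1.36007558e+00,  8.79419924e-02,  1.37223804e+00, -4.29787641e-06,
        1.68359179e+00, -1.03132187e-01]), 'qvel': array([ 1.72416340e-03, -2.46329383e-04,  5.50201873e-05,  1.47271777e-03,
        2.16057137e-04,  1.36138769e-03]), 'joint_torque': array([-3.65308470e-04, -3.40176451e+01, -3.02429116e+01,  7.17291771e-02,
        3.31246108e-02, -1.74537199e-04]), 'tool_pos': array([ 0.16966563, -0.52262225,  0.2123195 ]), 'ee_rot': array([-3.13942463e+00,
[... 916 characters left out ...]
ar 0.9 [281.3, 233.7, 304.6, 274.1] 780 [0.526 0.02  0.122] [[0.503, -0.188, 0.012], [0.563, 0.058, 0.19]]
top hood 0.92 [212.5, 195.1, 278.2, 252.3] 2951 [ 0.5   -0.023  0.191] [[0.472, -0.097, 0.026], [0.573, 0.057, 0.205]]
top gauge 0.47 [209.3, 191.5, 334.5, 273.0] 5462 [ 0.506 -0.081  0.05 ] [[0.462, -0.279, 0.004], [0.573, 0.056, 0.199]]
top gauge 0.37 [362.3, 228.1, 382.8, 250.0] 284 [ 0.574 -0.398  0.079] [[0.563, -0.42, 0.013], [0.595, -0.378, 0.11]]
top stand 0.67 [208.2, 192.8, 334.9, 277.9] 5514 [ 0.507 -0.083  0.046] [[0.461, -0.28, 0.004], [0.574, 0.055, 0.199]]
top pointer 0.65 [217.1, 169.0, 237.3, 188.6] 279 [0.707 0.089 0.023] [[0.674, 0.064, -0.003], [0.746, 0.111, 0.055]]
```

```bash
python3 - <<'E'
from h import *
for n,(a,b,c,d_) in {"side":(150,130,430,340),"top":(150,120,430,330)}.items():
    z=np.load(n+"0.npz"); p=z["p"]; P=pts(n,z["d"])
    cv2.imwrite; save(n+"0c.png",cv2.resize(p[b:d_,a:c],None,fx=2.8,fy=2.8,interpolation=cv2.INTER_CUBIC))
    m=(z["d"]>0)&(abs(P[...,0]-.53)<.09)&(abs(P[...,1])<.12)&(P[...,2]>.205)&(P[...,2]<.24)
    print(n,m.sum(),np.round(np.median(P[m],0),4),np.round(np.percentile(P[m],[3,97],axis=0),3).tolist())
    m=(z["d"]>0)&(P[...,0]>.42)&(P[...,0]<.62)&(P[...,1]>-.15)&(P[...,1]<.12)&(abs(P[...,2]-.192)<.006)
    r=P[m]; print("roof",m.sum(),np.round(np.percentile(r,[1,99],axis=0),3).tolist(), cv2.minAreaRect(r[:,:2].astype(np.float32)))
    m=(z["d"]>0)&(P[...,0]>.40)&(P[...,0]<.65)&(P[...,1]>-.35)&(P[...,1]<.15)&(abs(P[...,2]-.010)<.004)
    r=P[m]; print("base",m.sum(),cv2.minAreaRect(r[:,:2].astype(np.float32)))
E
```

```text
side 126 [ 0.5273 -0.0126  0.2223] [[0.519, -0.027, 0.206], [0.536, -0.008, 0.232]]
roof 1716 [[0.476, -0.098, 0.19], [0.58, 0.062, 0.197]] ((0.5284832119941711, -0.01798439770936966), (0.16593214869499207, 0.10322482883930206), 86.92596435546875)
base 1485 ((0.5027226209640503, -0.13624007999897003), (0.4306962788105011, 0.16458021104335785), 84.58118438720703)
top 60 [ 0.5233 -0.0214  0.2255] [[0.517, -0.03, 0.205], [0.535, -0.013, 0.234]]
roof 1758 [[0.474, -0.099, 0.187], [0.578, 0.059, 0.198]] ((0.5258301496505737, -0.019949577748775482), (0.16025637090206146, 0.10672833025455475), 86.31839752197266)
base 2084 ((0.5246085524559021, -0.09958018362522125), (0.4990982413291931, 0.2489686757326126), 89.99189758300781)
```

View pics/side0c.png

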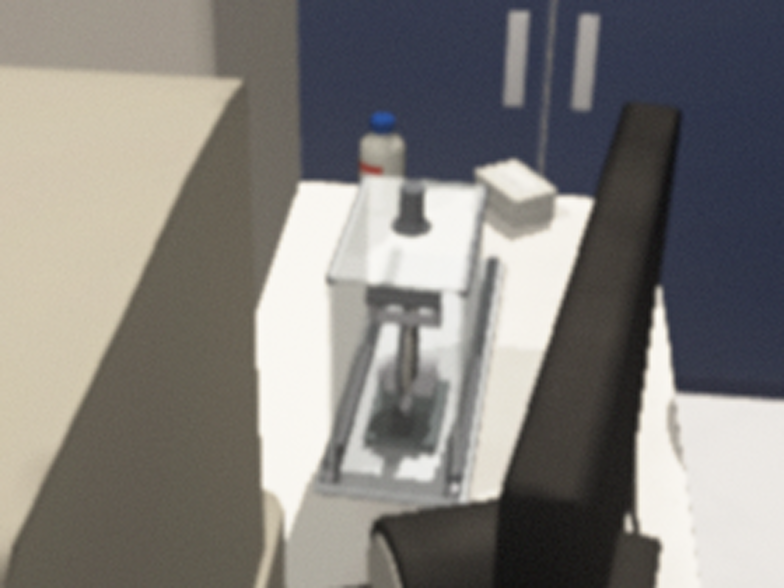

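View pics/top0c.png

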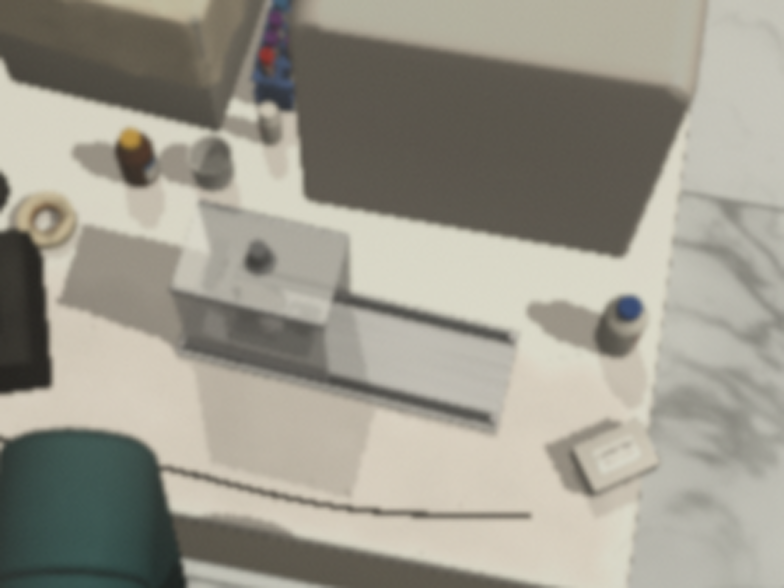

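The side crop shows the hood with its knob at about (412,205), and the gauge leaning under it. In the top crop the knob is at (258,257), the rails run right to about (515,335) and (495,425), and the bottle and box are farther right.

```bash
cat >> h.py <<'E'
def go(t,yaw):
    """shift/turn in tool axes to world target t with tool down at yaw"""
    o=get_obs(); R=Ro.from_euler("xyz",o["ee_rot"]); s=R.inv().apply(np.array(t)-o["tool_pos"])
    a=(R.inv()*Ro.from_euler("xyz",[np.pi,0,yaw])).as_rotvec()
    print("t",round(o["time"],2),"pos",np.round(o["tool_pos"],4),"rot",np.round(o["ee_rot"],3),"F",np.round(o["wrist_force"],1),"w",round(o["width"],4)); print("shift",np.round(s,4),"turn",np.round(a,3))
E
python3 - <<'E'
from h import *
go([.525,-.018,.30],-.055)
z=np.load("top0.npz"); P=pts("top",z["d"]); ok=z["d"]>0
m=ok&(P[...,1]<0)&(P[...,1]>-.45)&(P[...,2]>.15)&(P[...,0]>.6); print("cab",m.sum(),np.round(np.percentile(P[m],[1,5,95,99],axis=0),3).tolist())
p=z["p"]
# rails: tall 0.01-0.04 parts right of the hood
m=ok&(P[...,1]<-.12)&(P[...,1]>-.30)&(P[...,2]>.006)&(P[...,2]<.04)&(P[...,0]>.43)&(P[...,0]<.61)
r=P[m]; print(m.sum(),np.round(np.percentile(r,[1,50,99],axis=0),3).tolist(),cv2.minAreaRect(r[:,:2].astype(np.float32)))
for y in np.arange(-.13,-.28,-.03):
    s=r[abs(r[:,1]-y)<.008]; print(round(y,2),np.round([s[:,0].min(),s[:,0].max()],4))
E
```

```text
t 0.8 pos [ 0.1698 -0.5232  0.2135] rot [3.141 0.    0.314] F [ 0.1  0.3 -0.4] w 0.0939
shift [ 0.4938 -0.3709 -0.0865] turn [0.    0.    0.369]
cab 26114 [[0.672, -0.394, 0.164], [0.673, -0.379, 0.217], [1.096, -0.047, 0.425], [1.132, -0.03, 0.426]]
1930 [[0.437, -0.291, 0.006], [0.514, -0.205, 0.012], [0.577, -0.122, 0.022]] ((0.5186893343925476, -0.20991398394107819), (0.1795206516981125, 0.17684073746204376), 89.88558197021484)
-0.13 [0.4385 0.5943]
-0.16 [0.4313 0.5866]
-0.19 [0.4303 0.5881]
-0.22 [0.4325 0.6016]
-0.25 [0.4334 0.5781]
-0.28 [0.4302 0.5716]
```

>>> step_arm(
  steps=[
    {"jaw": 1, "tz": -0.05},
    {"jaw": 1, "tz": -0.09, "tx": 0.03, "ty": -0.022, "az": 0.12},
    {"jaw": 1, "tz": -0.09, "tx": 0.07, "ty": -0.052, "az": 0.25},
    {"jaw": 1, "tz": -0.09, "tx": 0.11, "ty": -0.082, "az": 0.37},
    {"jaw": 1, "tz": -0.09, "tx": 0.15, "ty": -0.112, "az": 0.37},
    {"jaw": 1, "tz": -0.09, "tx": 0.19, "ty": -0.142, "az": 0.37},
    {"jaw": 1, "tz": -0.09, "tx": 0.23, "ty": -0.172, "az": 0.37},
    {"jaw": 1, "tz": -0.09, "tx": 0.27, "ty": -0.202, "az": 0.37},
  ],
)

```text
invalid input
```

>>> step_arm(
  steps=[
    {"jaw": 1, "tx": 0, "ty": 0, "tz": -0.05, "ax": 0, "ay": 0, "az": 0},
    {"jaw": 1, "tx": 0.03, "ty": -0.022, "tz": -0.09, "ax": 0, "ay": 0, "az": 0.12},
    {"jaw": 1, "tx": 0.07, "ty": -0.052, "tz": -0.09, "ax": 0, "ay": 0, "az": 0.25},
    {"jaw": 1, "tx": 0.11, "ty": -0.082, "tz": -0.09, "ax": 0, "ay": 0, "az": 0.37},
    {"jaw": 1, "tx": 0.15, "ty": -0.112, "tz": -0.09, "ax": 0, "ay": 0, "az": 0.37},
    {"jaw": 1, "tx": 0.19, "ty": -0.142, "tz": -0.09, "ax": 0, "ay": 0, "az": 0.37},
    {"jaw": 1, "tx": 0.23, "ty": -0.172, "tz": -0.09, "ax": 0, "ay": 0, "az": 0.37},
    {"jaw": 1, "tx": 0.27, "ty": -0.202, "tz": -0.09, "ax": 0, "ay": 0, "az": 0.37},
  ],
)

```text
time: 1.6
tool_pos: [0.3631, -0.2486, 0.3038]
ee_rot: [3.141, -0.001, -0.057]
wrist_force: [1.7, -0.3, -0.9]
width: 0.0941
```

```bash
python3 - <<'E'
from h import *
go([.525,-.018,.30],-.055)
# stand yaw: dark rails in top image
z=np.load("top0.npz"); p=z["p"]; P=pts("top",z["d"])
g=p.max(2); m=(z["d"]>0)&(P[...,1]<-.12)&(P[...,1]>-.27)&(P[...,0]>.44)&(P[...,0]<.60)&(g<95)&(P[...,2]<.06)
for lo,hi in((.44,.51),(.53,.60)):
    k=m&(P[...,0]>lo)&(P[...,0]<hi); r=P[k]
    print(k.sum(),np.polyfit(r[:,1],r[:,0],1) if k.sum()>5 else '',np.round(np.median(r,0),3))
E
```

```text
t 1.6 pos [ 0.3631 -0.2486  0.3038] rot [ 3.141e+00 -1.000e-03 -5.700e-02] F [ 1.7 -0.3 -0.9] w 0.0941
shift [ 0.1486 -0.2394  0.0038] turn [ 0.001 -0.001 -0.002]
79 [0.05877999 0.47885294] [ 0.467 -0.188  0.015]
68 [0.06041976 0.57490954] [ 0.563 -0.19   0.016]
```

>>> step_arm(
  steps=[
    {"jaw": 1, "tx": 0.025, "ty": -0.04, "tz": 0, "ax": 0, "ay": 0, "az": 0},
    {"jaw": 1, "tx": 0.05, "ty": -0.08, "tz": 0, "ax": 0, "ay": 0, "az": 0},
    {"jaw": 1, "tx": 0.075, "ty": -0.12, "tz": 0, "ax": 0, "ay": 0, "az": 0},
    {"jaw": 1, "tx": 0.1, "ty": -0.16, "tz": 0, "ax": 0, "ay": 0, "az": 0},
    {"jaw": 1, "tx": 0.125, "ty": -0.2, "tz": 0, "ax": 0, "ay": 0, "az": 0},
    {"jaw": 1, "tx": 0.149, "ty": -0.239, "tz": 0.004, "ax": 0, "ay": 0, "az": 0},
    {"jaw": 1, "tx": 0.149, "ty": -0.239, "tz": 0.03, "ax": 0, "ay": 0, "az": 0},
    {"jaw": 1, "tx": 0.149, "ty": -0.239, "tz": 0.05, "ax": 0, "ay": 0, "az": 0},
  ],
)

```text
time: 2.4
tool_pos: [0.526, -0.0168, 0.2526]
ee_rot: [3.141, -0.001, -0.053]
wrist_force: [-0.4, -0.8, 0.7]
width: 0.094
```

```bash
python3 - <<'E'
from h import *
go([.525,-.018,.208],-.06)
p,d=snapshot("side"); save("side1.png",cv2.resize(p[130:340,150:430],None,fx=2.8,fy=2.8))
E
```

```text
t 2.4 pos [ 0.526  -0.0168  0.2526] rot [ 3.141e+00 -1.000e-03 -5.300e-02] F [-0.4 -0.8  0.7] w 0.094
shift [-0.001   0.0013  0.0446] turn [ 0.001 -0.001  0.007]
```

View pics/side1.png

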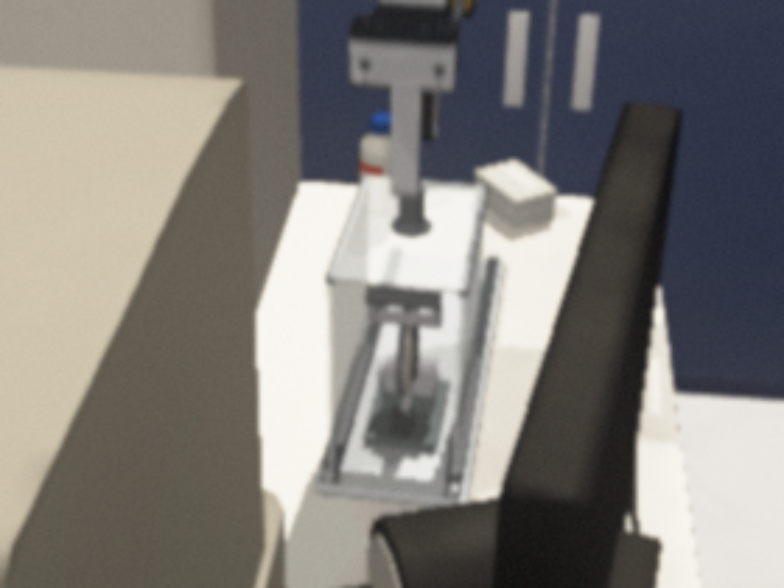

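The fingers (crop about (410,140)) are centred over the knob (412,205), so I'll go down and grip.

>>> step_arm(
  steps=[
    {"jaw": 1, "tx": -0.001, "ty": 0.001, "tz": 0.025, "ax": 0, "ay": 0, "az": 0},
    {"jaw": 1, "tx": -0.001, "ty": 0.001, "tz": 0.044, "ax": 0, "ay": 0, "az": 0},
    {"jaw": 1, "tx": -0.001, "ty": 0.001, "tz": 0.044, "ax": 0, "ay": 0, "az": 0},
    {"jaw": 0.2, "tx": -0.001, "ty": 0.001, "tz": 0.044, "ax": 0, "ay": 0, "az": 0},
    {"jaw": 0.2, "tx": -0.001, "ty": 0.001, "tz": 0.044, "ax": 0, "ay": 0, "az": 0},
    {"jaw": 0.2, "tx": -0.001, "ty": 0.001, "tz": 0.044, "ax": 0, "ay": 0, "az": 0},
    {"jaw": 0.2, "tx": -0.001, "ty": 0.001, "tz": 0.044, "ax": 0, "ay": 0, "az": 0},
    {"jaw": 0.2, "tx": -0.001, "ty": 0.001, "tz": 0.044, "ax": 0, "ay": 0, "az": 0},
  ],
)

```text
time: 3.25
tool_pos: [0.5229, -0.0182, 0.2051]
ee_rot: [3.141, 0.006, -0.055]
wrist_force: [-0.5, -0.1, 0.7]
width: 0.0574
```

```bash
python3 - <<'E'
from h import *
go([.525,-.018,.208],-.06)
E
```

```text
t 3.25 pos [ 0.5229 -0.0182  0.2051] rot [ 3.141  0.006 -0.055] F [-0.5 -0.1  0.7] w 0.0574
shift [ 0.002  -0.0003 -0.0029] turn [0.    0.006 0.005]
```

>>> step_arm(
  steps=[
    {"jaw": 0.2, "tx": 0, "ty": 0, "tz": -0.002, "ax": 0, "ay": 0, "az": 0},
    {"jaw": 0.2, "tx": 0, "ty": 0, "tz": -0.002, "ax": 0, "ay": 0, "az": 0},
    {"jaw": 0.2, "tx": 0, "ty": 0, "tz": -0.002, "ax": 0, "ay": 0, "az": 0},
    {"jaw": 0.2, "tx": 0, "ty": 0, "tz": -0.002, "ax": 0, "ay": 0, "az": 0},
    {"jaw": 0.2, "tx": 0, "ty": 0, "tz": -0.002, "ax": 0, "ay": 0, "az": 0},
    {"jaw": 0.2, "tx": 0, "ty": 0, "tz": -0.002, "ax": 0, "ay": 0, "az": 0},
    {"jaw": 0.2, "tx": 0, "ty": 0.01, "tz": -0.002, "ax": 0, "ay": 0, "az": 0},
    {"jaw": 0.2, "tx": 0, "ty": 0.02, "tz": -0.002, "ax": 0, "ay": 0, "az": 0},
  ],
)

```text
time: 4.05
tool_pos: [0.5219, -0.038, 0.2072]
ee_rot: [-3.141, 0.006, -0.054]
wrist_force: [-0.5, 1.9, 0.5]
width: 0.0193
```

>>> step_arm(
  steps=[
    {"jaw": 0.2, "tx": 0, "ty": 0.02, "tz": 0, "ax": 0, "ay": 0, "az": 0},
    {"jaw": 0.2, "tx": 0, "ty": 0.04, "tz": 0, "ax": 0, "ay": 0, "az": 0},
    {"jaw": 0.2, "tx": 0, "ty": 0.06, "tz": 0, "ax": 0, "ay": 0, "az": 0},
    {"jaw": 0.2, "tx": 0, "ty": 0.08, "tz": 0, "ax": 0, "ay": 0, "az": 0},
    {"jaw": 0.2, "tx": 0, "ty": 0.1, "tz": 0, "ax": 0, "ay": 0, "az": 0},
    {"jaw": 0.2, "tx": 0, "ty": 0.12, "tz": 0, "ax": 0, "ay": 0, "az": 0},
    {"jaw": 0.2, "tx": 0, "ty": 0.135, "tz": 0, "ax": 0, "ay": 0, "az": 0},
    {"jaw": 0.2, "tx": 0, "ty": 0.135, "tz": 0, "ax": 0, "ay": 0, "az": 0},
  ],
)

```text
time: 4.85
tool_pos: [0.5144, -0.1756, 0.2072]
ee_rot: [3.14, 0.005, -0.057]
wrist_force: [0.5, -1.1, 1.0]
width: 0.0196
```

```bash
python3 - <<'E'
from h import *
go([.525,-.018,.208],-.06)
E
```

```text
t 4.85 pos [ 0.5144 -0.1756  0.2072] rot [ 3.14   0.005 -0.057] F [ 0.5 -1.1  1. ] w 0.0196
shift [ 0.0016 -0.1579 -0.001 ] turn [0.001 0.005 0.003]
```

>>> step_arm(
  steps=[
    {"jaw": 0.2, "tx": 0, "ty": 0.008, "tz": 0, "ax": 0, "ay": 0, "az": 0},
    {"jaw": 0.2, "tx": 0, "ty": 0.014, "tz": 0, "ax": 0, "ay": 0, "az": 0},
    {"jaw": 0.2, "tx": 0, "ty": 0.017, "tz": 0, "ax": 0, "ay": 0, "az": 0},
    {"jaw": 0.2, "tx": 0, "ty": 0.017, "tz": 0, "ax": 0, "ay": 0, "az": 0},
  ],
)

```text
time: 5.25
tool_pos: [0.5135, -0.193, 0.2073]
ee_rot: [3.14, 0.005, -0.057]
wrist_force: [0.9, -1.0, 0.9]
width: 0.0196
```

>>> step_arm(
  steps=[
    {"jaw": 0.2, "tx": 0, "ty": 0.003, "tz": 0, "ax": 0, "ay": 0, "az": 0},
    {"jaw": 0.2, "tx": 0, "ty": 0.006, "tz": 0, "ax": 0, "ay": 0, "az": 0},
    {"jaw": 0.2, "tx": 0, "ty": 0.008, "tz": 0, "ax": 0, "ay": 0, "az": 0},
    {"jaw": 0.2, "tx": 0, "ty": 0.008, "tz": 0, "ax": 0, "ay": 0, "az": 0},
  ],
)

```text
time: 5.65
tool_pos: [0.513, -0.2012, 0.2072]
ee_rot: [3.139, 0.005, -0.057]
wrist_force: [0.5, 1.2, 1.0]
width: 0.0192
```

>>> step_arm(
  steps=[
    {"jaw": 0.2, "tx": 0, "ty": 0.003, "tz": 0, "ax": 0, "ay": 0, "az": 0},
    {"jaw": 0.2, "tx": 0, "ty": 0.006, "tz": 0, "ax": 0, "ay": 0, "az": 0},
    {"jaw": 0.2, "tx": 0, "ty": 0.006, "tz": 0, "ax": 0, "ay": 0, "az": 0},
  ],
)

```text
time: 5.95
tool_pos: [0.5128, -0.2061, 0.2072]
ee_rot: [-3.141, 0.005, -0.056]
wrist_force: [0.7, 5.3, 0.9]
width: 0.0192
```

>>> step_arm(
  steps=[
    {"jaw": 0.2, "tx": 0, "ty": 0.003, "tz": 0, "ax": 0, "ay": 0, "az": 0},
    {"jaw": 0.2, "tx": 0, "ty": 0.005, "tz": 0, "ax": 0, "ay": 0, "az": 0},
    {"jaw": 0.2, "tx": 0, "ty": 0.005, "tz": 0, "ax": 0, "ay": 0, "az": 0},
  ],
)

```text
time: 6.25
tool_pos: [0.5128, -0.2062, 0.2072]
ee_rot: [-3.131, 0.006, -0.053]
wrist_force: [0.8, 12.5, 3.1]
width: 0.0192
```

The hood is at its stop: 12.5 N and no more motion after 0.188 m. Next I'll release the knob, lift and look.

>>> step_arm(
  steps=[
    {"jaw": 0.6, "tx": 0, "ty": -0.001, "tz": 0, "ax": 0, "ay": 0, "az": 0},
    {"jaw": 0.6, "tx": 0, "ty": -0.001, "tz": 0, "ax": 0, "ay": 0, "az": 0},
    {"jaw": 0.6, "tx": 0, "ty": -0.001, "tz": 0, "ax": 0, "ay": 0, "az": 0},
    {"jaw": 0.6, "tx": 0, "ty": -0.001, "tz": -0.02, "ax": 0, "ay": 0, "az": 0},
    {"jaw": 0.6, "tx": 0, "ty": -0.001, "tz": -0.06, "ax": 0, "ay": 0, "az": 0},
    {"jaw": 0.6, "tx": 0, "ty": -0.001, "tz": -0.1, "ax": 0, "ay": 0, "az": 0},
  ],
)

```text
time: 6.85
tool_pos: [0.5126, -0.2069, 0.3071]
ee_rot: [-3.131, 0.009, -0.054]
wrist_force: [0.7, 0.0, -1.3]
width: 0.0559
```

```bash
python3 - <<'E'
from h import *
go([.5275,.040,.26],-.055)
B=np.array([.5243,-.0165,0])
for n in("side","top"):
    p,d=snapshot(n); np.savez(f"{n}2.npz",p=p,d=d); P=pts(n,d)
    for q in("gauge","gauge_bar","hood","mark","pointer"):
        for s in silhouettes(n,q)[:1]:
            m=s["pixels"]&(d>0); w=P[m]; print(n,q,round(s["confidence"],2),s["rect"],np.round(np.median(w,0),3),np.round(np.percentile(w,[2,98],axis=0),3).tolist())
    m=(d>0)&(abs(P[...,0]-.525)<.05)&(P[...,1]>-.01)&(P[...,1]<.09)&(P[...,2]>.145)&(P[...,2]<.185); print("barpts",m.sum(),np.round(np.median(P[m],0),4),np.round(np.percentile(P[m],[3,97],axis=0),3).tolist())
    m=(d>0)&(abs(P[...,0]-.45)<.25)&(P[...,1]>.1)&(P[...,1]<.4)&(P[...,2]>.1); print("left obst",m.sum(),np.round(np.percentile(P[m],[1,99],axis=0),3).tolist() if m.any() else '')
    c=proj(n,B+[0,0.03,.1])[0]; a,b=int(c[0])-70,int(c[1])-52
    save(n+"2.png",cv2.resize(p[b:b+105,a:a+140],None,fx=5,fy=5,interpolation=cv2.INTER_CUBIC)); print(n,"crop",a,b)
a=cv2.imread("pics/side2.png");b=cv2.imread("pics/top2.png");cv2.imwrite("pics/both2.png",cv2.resize(np.hstack([a,b]),(800,300)))
E
```

```text
t 6.85 pos [ 0.5126 -0.2069  0.3071] rot [-3.131  0.009 -0.054] F [ 0.7  0.  -1.3] w 0.0559
shift [ 0.002  -0.2468  0.0498] turn [-0.011  0.009  0.001]
side gauge 0.62 [280.4, 234.3, 310.5, 275.4] [0.527 0.019 0.12 ] [[0.503, -0.223, 0.011], [0.566, 0.039, 0.17]]
side gauge_bar 0.74 [282.0, 233.7, 306.0, 276.0] [0.526 0.021 0.126] [[0.503, -0.039, 0.036], [0.554, 0.039, 0.17]]
side hood 0.62 [280.9, 159.4, 331.8, 252.5] [ 0.522 -0.189  0.193] [[0.466, -0.279, 0.028], [0.571, -0.123, 0.221]]
barpts 205 [0.5284 0.034  0.166 ] [[0.501, 0.026, 0.148], [0.555, 0.038, 0.171]]
left obst 4879 [[0.365, 0.286, 0.101], [0.557, 0.398, 0.478]]
side crop 226 204
top gauge 0.72 [220.1, 205.1, 240.6, 226.2] [0.53  0.026 0.155] [[0.499, 0.009, 0.003], [0.598, 0.068, 0.174]]
top gauge_bar 0.45 [222.5, 205.6, 236.8, 223.3] [0.53  0.026 0.155] [[0.499, 0.011, 0.002], [0.597, 0.05, 0.172]]
top hood 0.94 [276.5, 208.3, 339.4, 270.1] [ 0.473 -0.223  0.189] [[0.461, -0.282, 0.024], [0.562, -0.132, 0.222]]
barpts 110 [0.5263 0.0276 0.166 ] [[0.499, 0.019, 0.148], [0.554, 0.037, 0.172]]
left obst 5111 [[0.371, 0.244, 0.101], [0.693, 0.399, 0.477]]
top crop 163 171
```

View pics/both2.png

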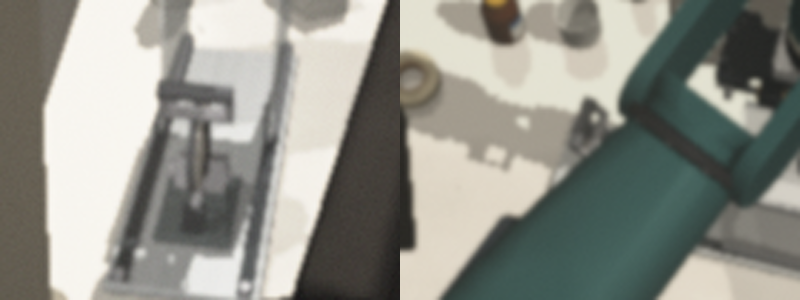

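>>> step_arm(
  steps=[
    {"jaw": 0.6, "tx": -0.03, "ty": 0.03, "tz": -0.02, "ax": 0, "ay": 0, "az": 0},
    {"jaw": 0.6, "tx": -0.06, "ty": 0.06, "tz": -0.02, "ax": 0, "ay": 0, "az": 0},
    {"jaw": 0.6, "tx": -0.09, "ty": 0.09, "tz": -0.02, "ax": 0, "ay": 0, "az": 0},
    {"jaw": 0.6, "tx": -0.12, "ty": 0.12, "tz": -0.02, "ax": 0, "ay": 0, "az": 0},
    {"jaw": 0.6, "tx": -0.15, "ty": 0.15, "tz": -0.02, "ax": 0, "ay": 0, "az": 0},
    {"jaw": 0.6, "tx": -0.18, "ty": 0.18, "tz": -0.02, "ax": 0, "ay": 0, "az": 0},
    {"jaw": 0.6, "tx": -0.2, "ty": 0.2, "tz": -0.02, "ax": 0, "ay": 0, "az": 0},
    {"jaw": 0.6, "tx": -0.22, "ty": 0.22, "tz": -0.02, "ax": 0, "ay": 0, "az": 0},
  ],
)

```text
time: 8.25
tool_pos: [0.2806, -0.4154, 0.3251]
ee_rot: [-3.13, 0.008, -0.053]
wrist_force: [0.6, 0.2, -0.1]
width: 0.0564
```

```bash
python3 - <<'E'
from h import *
go([.528,.031,.26],-.055)
A=[];D=[]
for i in range(6):
    p,d=snapshot("top"); A.append(p.astype(float)); D.append(d)
a=np.mean(A,0); D=np.array(D); d=np.nanmedian(np.where(D>0,D,np.nan),0); np.savez("top3.npz",p=a,d=np.nan_to_num(d))
for q in("gauge","pointer","mark"):
    for s in silhouettes("top",q)[:1]: print(q,s["confidence"],s["rect"])
c=proj("top",[[.515,.02,.10]])[0]; x,y=int(c[0])-32,int(c[1])-24
save("top3.png",cv2.resize(a[y:y+48,x:x+64].clip(0,255).astype(np.uint8),None,fx=12,fy=12,interpolation=cv2.INTER_CUBIC)); print(x,y)
E
```

```text
t 8.25 pos [ 0.2806 -0.4154  0.3251] rot [-3.13   0.008 -0.053] F [ 0.6  0.2 -0.1] w 0.0564
shift [ 0.2237 -0.4582  0.0687] turn [-0.012  0.008  0.001]
gauge 0.93 [220.6, 205.5, 257.1, 237.7]
pointer 0.2 [360.8, 273.5, 384.2, 289.8]
198 201
```

View pics/top3.png

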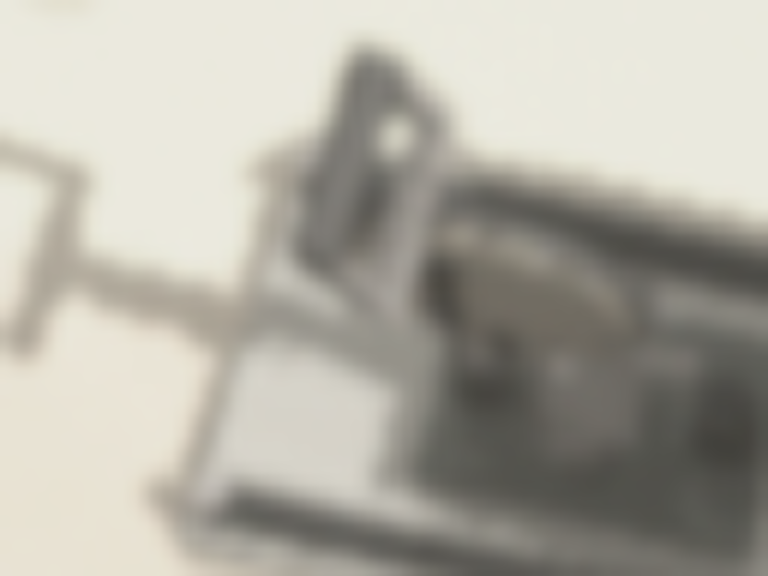

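The gauge lies left, with the bar at crop (355,130) and the shaded dial disc around (530,290). There are dark spots at (440,285) and (490,385). I'll rectify onto the dial plane to tell which one is the mark.

```bash
cat > rect.py <<'E'
from h import *
def rect(a,n,O,yaw,lean,xs,half=60,s=5):
    """rectify image onto dial plane; gauge frame: u right(-y_g), v down; centre = pivot (76 above origin)"""
    N=2*half*s; j,i=np.mgrid[:N,:N]; yg=-(i-N/2)/s/1e3; zg=.076-(j-N/2)/s/1e3
    ys=yg*np.cos(lean)+zg*np.sin(lean); zs=-yg*np.sin(lean)+zg*np.cos(lean)+.05
    st=np.stack([np.full_like(ys,xs),ys,zs],-1)
    w=st@Ro.from_euler("z",yaw).as_matrix().T+np.array([*O,0])
    q=proj(n,w.reshape(-1,3)).reshape(N,N,3).astype(np.float32)
    return cv2.remap(a.astype(np.float32),q[...,0],q[...,1],cv2.INTER_CUBIC)
def deco(r,half=60,s=5,lo=40,hi=200):
    r=((r-lo)/(hi-lo)*255).clip(0,255).astype(np.uint8)[...,::-1].copy(); c=half*s
    cv2.circle(r,(c,c),41*s,(0,255,0),1); cv2.circle(r,(c,c),3,(0,0,255),-1)
    for k in(-.28,0,.28):   # angle + = tip left
        cv2.line(r,*[(int(c-R*s*np.sin(k)),int(c+R*s*np.cos(k))) for R in(45,57)],(255,0,0),1)
    return r
E
python3 - <<'E'
from rect import *
z=np.load("top3.npz"); P=pts("top",z["d"])
im=[deco(rect(z["p"],"top",(.5243,-.020),-.055,.47,x,s=3),s=3) for x in(-.012,-.004)]
cv2.imwrite("pics/r3.png",cv2.resize(np.hstack(im),(800,400)))
# depth on the dial region, stand frame
R=Ro.from_euler("z",-.055); 
for (u,v) in [(240,222),(243,224),(246,226),(234.5,224.7),(239,233),(248,235)]:
    w=P[int(round(v)),int(round(u))]; print(u,v,np.round(R.inv().apply(w-[.5243,-.020,0]),3),z["p"][int(round(v)),int(round(u))].round())
E
```

```text
240 222 [-0.003  0.011  0.129] [140. 134. 122.]
243 224 [-0.003  0.003  0.117] [122. 118. 107.]
246 226 [-0.003 -0.006  0.107] [116. 111. 100.]
234.5 224.7 [-0.008  0.03   0.104] [80. 78. 71.]
239 233 [-0.006  0.02   0.035] [73. 72. 66.]
248 235 [-0.014 -0.013  0.062] [111. 107. 102.]
```

View pics/r3.png

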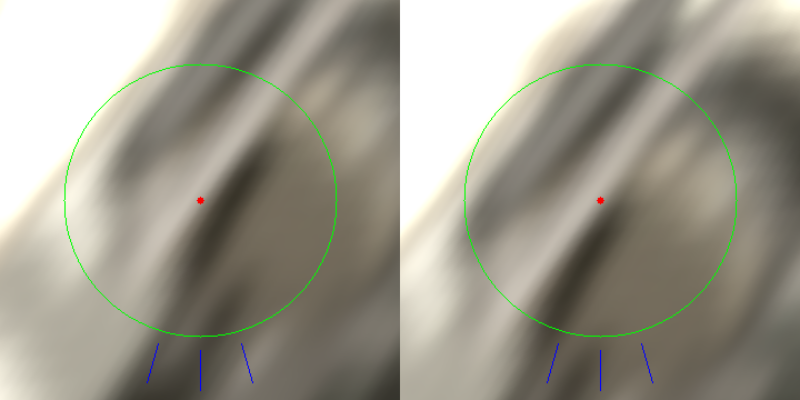

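```bash
cat >> rect.py <<'E'
def gp(yg,zg,xs,lean,O=(.5243,-.020),yaw=-.055):
    st=np.array([xs,yg*np.cos(lean)+zg*np.sin(lean),-yg*np.sin(lean)+zg*np.cos(lean)+.05])
    return Ro.from_euler("z",yaw).apply(st)+np.array([*O,0])
E
python3 - <<'E'
from rect import *
z=np.load("top3.npz");L=.47
for xs in(-.003,-.008):
    f=lambda y,zz:np.round(proj("top",gp(y,zz,xs,L))[0][:2]-[198,201],1)
    print(xs,"pivot",f(0,.076),"tip",f(.044*np.sin(L),.076-.044*np.cos(L)),"bar",f(0,.124),*[(k,f(.051*np.sin(k),.076-.051*np.cos(k))) for k in(-.28,-.14,0,.14,.28)])
print("crop cols 28..58, rows 14..40"); g=z["p"].mean(2)[201:249,198:262]
np.set_printoptions(linewidth=250)
print("     ",np.arange(28,58));
for r in range(14,40): print(r,g[r,28:58].round().astype(int))
E
```

```text
-0.003 pivot [34.6 20.5] tip [35.8 25.7] bar [26.1 13.3] (-0.28, array([46.7, 27.6])) (-0.14, array([45.1, 27.7])) (0, array([43.2, 27.7])) (0.14, array([41.2, 27.5])) (0.28, array([39. , 27.1]))
-0.008 pivot [34.1 22. ] tip [35.3 27.2] bar [25.6 14.9] (-0.28, array([46.3, 29.1])) (-0.14, array([44.6, 29.2])) (0, array([42.7, 29.2])) (0.14, array([40.7, 29. ])) (0.28, array([38.6, 28.6]))
crop cols 28..58, rows 14..40
      [28 29 30 31 32 33 34 35 36 37 38 39 40 41 42 43 44 45 46 47 48 49 50 51 52 53 54 55 56 57]
14 [123 120 111 109 120 132 139 148 153 151 150 147 150 154 160 170 180 183 189 195 198 206 216 221 222 224 227 229 229 229]
15 [123 116 103  99 113 132 143 147 140 127 123 117 114 119 126 136 145 149 154 161 169 177 188 194 197 205 216 221 222 224]
16 [122 110  95  94 113 135 148 148 131 112 106 100  95  95  99 105 110 115 121 131 140 147 153 158 163 174 188 194 198 205]
17 [119 105  92  97 118 137 148 143 124 111 109 105 100  95  92  91  90  91  95 102 109 115 121 129 136 144 152 160 166 176]
18 [115 102  94 106 128 143 150 138 122 120 125 122 113 109 107 103  97  91  88 
[... 1969 characters left out ...]
79  77  77  78  82  87  95 101 104 106 107 106 105 100  90  84  84  86  82]
35 [208 208 205 193 167 148 136 118 102  94  88  83  81  81  82  84  87  93  98 101 104 105 105 104  99  89  82  83  84  79]
36 [208 208 204 191 164 145 131 113  99  93  89  85  83  82  83  84  87  92  98 100 101 100  98  98  96  87  81  82  82  75]
37 [208 207 202 186 160 140 124 107  96  93  91  88  85  83  82  83  86  90  95  96  95  92  89  88  87  83  80  81  80  74]
38 [209 207 197 176 153 136 117 101  95  93  91  89  86  83  82  82  83  86  88  87  86  84  81  80  81  80  80  80  78  76]
39 [209 207 194 170 150 138 119 102  95  92  89  87  85  83  82  82  82  82  82  80  79  78  77  78  80  80  79  79  80  80]
```

Comparing with predicted positions, the pointer shows at cols 36–37, rows 21–26. The dark tab at (41.5, 28.5) puts the mark at about +0.2 rad, which I'll check at the end. I'll grip with the tool tilted to the left so that the top camera keeps sight of the dial.

```bash
cat >> h.py <<'E'
def go2(t,yaw=-.055,tilt=.4):
    o=get_obs(); R=Ro.from_euler("xyz",o["ee_rot"]); T=Ro.from_euler("xyz",[np.pi,0,yaw])*Ro.from_rotvec([-tilt,0,0])
    print("t",round(o["time"],2),"pos",np.round(o["tool_pos"],4),"rot",np.round(o["ee_rot"],3),"F",np.round(o["wrist_force"],1),"w",round(o["width"],4))
    print("shift",np.round(R.inv().apply(np.array(t)-o["tool_pos"]),4),"turn",np.round((R.inv()*T).as_rotvec(),3),"approach",np.round(T.as_matrix()[:,2],3))
E
python3 -c "
from h import *
go2([.528,.065,.27])"
```

```text
t 8.7 pos [ 0.2829 -0.4139  0.3255] rot [-3.13   0.007 -0.051] F [0.3 0.6 1.2] w 0.0561
shift [ 0.221  -0.49    0.0594] turn [-0.411  0.007  0.006] approach [-0.021 -0.389 -0.921]
```

>>> step_arm(
  steps=[
    {"jaw": 0.6, "tx": 0.015, "ty": -0.033, "tz": 0, "ax": 0, "ay": 0, "az": 0},
    {"jaw": 0.6, "tx": 0.03, "ty": -0.067, "tz": 0, "ax": 0, "ay": 0, "az": 0},
    {"jaw": 0.6, "tx": 0.046, "ty": -0.102, "tz": 0, "ax": 0, "ay": 0, "az": 0},
    {"jaw": 0.6, "tx": 0.062, "ty": -0.137, "tz": 0, "ax": 0, "ay": 0, "az": 0},
    {"jaw": 0.6, "tx": 0.078, "ty": -0.173, "tz": 0, "ax": 0, "ay": 0, "az": 0},
    {"jaw": 0.6, "tx": 0.094, "ty": -0.208, "tz": 0, "ax": 0, "ay": 0, "az": 0},
    {"jaw": 0.6, "tx": 0.11, "ty": -0.243, "tz": 0, "ax": 0, "ay": 0, "az": 0},
    {"jaw": 0.6, "tx": 0.126, "ty": -0.278, "tz": 0, "ax": -0.05, "ay": 0, "az": 0},
  ],
)

```text
time: 9.5
tool_pos: [0.4234, -0.1413, 0.3275]
ee_rot: [3.102, 0.007, -0.051]
wrist_force: [0.7, -0.3, 0.0]
width: 0.057
```

```bash
python3 -c "
from h import *
go2([.528,.065,.27])"
```

```text
t 9.5 pos [ 0.4234 -0.1413  0.3275] rot [ 3.102  0.007 -0.051] F [ 0.7 -0.3  0. ] w 0.057
shift [ 0.0943 -0.2135  0.0484] turn [-0.36   0.006  0.005] approach [-0.021 -0.389 -0.921]
```

>>> step_arm(
  steps=[
    {"jaw": 0.6, "tx": 0.015, "ty": -0.034, "tz": 0, "ax": -0.06, "ay": 0, "az": 0},
    {"jaw": 0.6, "tx": 0.03, "ty": -0.068, "tz": 0, "ax": -0.12, "ay": 0, "az": 0},
    {"jaw": 0.6, "tx": 0.046, "ty": -0.104, "tz": 0, "ax": -0.18, "ay": 0, "az": 0},
    {"jaw": 0.6, "tx": 0.062, "ty": -0.14, "tz": 0.01, "ax": -0.24, "ay": 0, "az": 0},
    {"jaw": 0.6, "tx": 0.078, "ty": -0.176, "tz": 0.02, "ax": -0.3, "ay": 0, "az": 0},
    {"jaw": 0.6, "tx": 0.094, "ty": -0.213, "tz": 0.04, "ax": -0.36, "ay": 0.006, "az": 0.005},
    {"jaw": 0.6, "tx": 0.094, "ty": -0.213, "tz": 0.048, "ax": -0.36, "ay": 0.006, "az": 0.005},
    {"jaw": 0.6, "tx": 0.094, "ty": -0.213, "tz": 0.048, "ax": -0.36, "ay": 0.006, "az": 0.005},
  ],
)

```text
time: 10.3
tool_pos: [0.5269, 0.0662, 0.2677]
ee_rot: [2.74, 0.006, -0.051]
wrist_force: [0.5, 0.0, 0.4]
width: 0.0566
```

```bash
python3 - <<'E'
from h import *
go2([.528,.0265,.155])
E
```

```text
t 10.3 pos [0.5269 0.0662 0.2677] rot [ 2.74   0.006 -0.051] F [0.5 0.  0.4] w 0.0566
shift [ 0.0037 -0.0075  0.1192] turn [0.001 0.004 0.006] approach [-0.021 -0.389 -0.921]
```

>>> step_arm(
  steps=[
    {"jaw": 0.6, "tx": 0.002, "ty": -0.004, "tz": 0.03, "ax": 0, "ay": 0, "az": 0},
    {"jaw": 0.6, "tx": 0.003, "ty": -0.007, "tz": 0.06, "ax": 0, "ay": 0, "az": 0},
    {"jaw": 0.6, "tx": 0.003, "ty": -0.007, "tz": 0.09, "ax": 0, "ay": 0, "az": 0},
    {"jaw": 0.6, "tx": 0.003, "ty": -0.007, "tz": 0.09, "ax": 0, "ay": 0, "az": 0},
  ],
)

```text
time: 10.7
tool_pos: [0.5255, 0.035, 0.1797]
ee_rot: [2.739, 0.012, -0.055]
wrist_force: [-0.9, -0.2, 0.2]
width: 0.0562
```

```bash
python3 - <<'E'
from h import *
go2([.528,.0265,.155])
ims=[]
for n in("side","top"):
    p,d=snapshot(n); c=proj(n,[[.525,.02,.13]])[0]; x,y=int(c[0])-40,int(c[1])-30
    ims.append(cv2.resize(p[y:y+60,x:x+80],None,fx=5,fy=5,interpolation=cv2.INTER_CUBIC)); print(n,x,y)
save("s4.png",np.hstack(ims))
E
```

```text
t 10.7 pos [0.5255 0.035  0.1797] rot [ 2.739  0.012 -0.055] F [-0.9 -0.2  0.2] w 0.0562
shift [ 0.0032 -0.002   0.0259] turn [0.003 0.01  0.005] approach [-0.021 -0.389 -0.921]
side 255 216
top 190 189
```

View pics/s4.png

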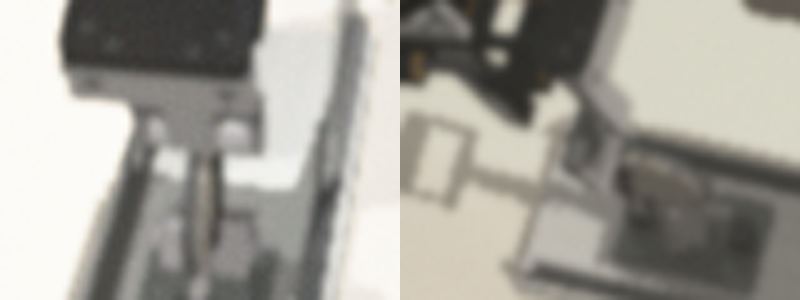

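The top view of the dial stays clear of the gripper, and the gauge hasn't moved. I'll go in and close.

>>> step_arm(
  steps=[
    {"jaw": 0.6, "tx": 0.003, "ty": -0.002, "tz": 0.013, "ax": 0, "ay": 0.01, "az": 0},
    {"jaw": 0.6, "tx": 0.003, "ty": -0.002, "tz": 0.025, "ax": 0, "ay": 0.01, "az": 0},
    {"jaw": 0.6, "tx": 0.003, "ty": -0.002, "tz": 0.025, "ax": 0, "ay": 0.01, "az": 0},
    {"jaw": 0.35, "tx": 0.003, "ty": -0.002, "tz": 0.025, "ax": 0, "ay": 0.01, "az": 0},
    {"jaw": 0.3, "tx": 0.003, "ty": -0.002, "tz": 0.025, "ax": 0, "ay": 0.01, "az": 0},
    {"jaw": 0.3, "tx": 0.003, "ty": -0.002, "tz": 0.025, "ax": 0, "ay": 0.01, "az": 0},
  ],
)

```text
time: 11.4
tool_pos: [0.531, 0.0286, 0.1609]
ee_rot: [2.741, -0.007, -0.049]
wrist_force: [-0.9, -0.4, 0.1]
width: 0.0358
```

>>> step_arm(
  steps=[
    {"jaw": 0.22, "tx": 0, "ty": 0, "tz": 0, "ax": 0, "ay": 0, "az": 0},
    {"jaw": 0.18, "tx": 0, "ty": 0, "tz": 0, "ax": 0, "ay": 0, "az": 0},
  ],
)

```text
time: 11.6
tool_pos: [0.5312, 0.0287, 0.1612]
ee_rot: [2.741, -0.007, -0.049]
wrist_force: [0.9, 0.5, -0.8]
width: 0.0198
```

```bash
python3 - <<'E'
from h import *
go2([.528,.0265,.155])
E
```

```text
t 11.6 pos [0.5312 0.0287 0.1612] rot [ 2.741 -0.007 -0.049] F [ 0.9  0.5 -0.8] w 0.0198
shift [-0.0031 -0.0002  0.0066] turn [ 0.001 -0.009  0.003] approach [-0.021 -0.389 -0.921]
```

>>> step_arm(
  steps=[
    {"jaw": 0.22, "tx": -0.002, "ty": 0, "tz": 0.006, "ax": 0, "ay": -0.009, "az": 0},
    {"jaw": 0.22, "tx": -0.003, "ty": 0, "tz": 0.008, "ax": 0, "ay": -0.009, "az": 0},
    {"jaw": 0.22, "tx": -0.003, "ty": 0, "tz": 0.008, "ax": 0, "ay": -0.009, "az": 0},
    {"jaw": 0.16, "tx": -0.003, "ty": 0, "tz": 0.008, "ax": 0, "ay": -0.009, "az": 0},
    {"jaw": 0.14, "tx": -0.003, "ty": 0, "tz": 0.008, "ax": 0, "ay": -0.009, "az": 0},
  ],
)

```text
time: 12.1
tool_pos: [0.528, 0.0258, 0.1537]
ee_rot: [2.741, 0.001, -0.052]
wrist_force: [0.1, -0.5, -1.0]
width: 0.0136
```

>>> step_arm(
  steps=[
    {"jaw": 0.1, "tx": 0, "ty": 0, "tz": 0, "ax": 0, "ay": 0, "az": 0},
    {"jaw": 0.1, "tx": 0, "ty": 0, "tz": 0, "ax": 0, "ay": 0, "az": 0},
    {"jaw": 0.1, "tx": 0, "ty": 0, "tz": 0, "ax": 0, "ay": 0, "az": 0},
  ],
)

```text
time: 12.4
tool_pos: [0.528, 0.0258, 0.1537]
ee_rot: [2.741, 0.001, -0.052]
wrist_force: [0.5, 0.2, -0.4]
width: 0.0131
```

```bash
python3 - <<'E'
from h import *
go2([.528,.0265,.155])
E
```

```text
t 12.4 pos [0.528  0.0258 0.1537] rot [ 2.741e+00  1.000e-03 -5.200e-02] F [ 0.5  0.2 -0.4] w 0.0131
shift [-0.     -0.0001 -0.0015] turn [0.    0.    0.003] approach [-0.021 -0.389 -0.921]
```

>>> step_arm(
  steps=[
    {"jaw": 0.1, "tx": 0, "ty": 0.005, "tz": 0.0, "ax": 0, "ay": 0, "az": 0},
    {"jaw": 0.1, "tx": 0, "ty": 0.01, "tz": 0.0, "ax": 0, "ay": 0, "az": 0},
    {"jaw": 0.1, "tx": 0, "ty": 0.0155, "tz": 0.001, "ax": 0, "ay": 0, "az": 0},
    {"jaw": 0.1, "tx": 0, "ty": 0.021, "tz": 0.002, "ax": 0, "ay": 0, "az": 0},
    {"jaw": 0.1, "tx": 0, "ty": 0.021, "tz": 0.002, "ax": 0, "ay": 0, "az": 0},
    {"jaw": 0.1, "tx": 0, "ty": 0.021, "tz": 0.002, "ax": 0, "ay": 0, "az": 0},
    {"jaw": 0.1, "tx": 0, "ty": 0.021, "tz": 0.002, "ax": 0, "ay": 0, "az": 0},
    {"jaw": 0.1, "tx": 0, "ty": 0.021, "tz": 0.002, "ax": 0, "ay": 0, "az": 0},
  ],
)

```text
time: 13.2
tool_pos: [0.5275, 0.0055, 0.1613]
ee_rot: [2.741, -0.001, -0.052]
wrist_force: [-1.1, 4.5, 6.4]
width: 0.0136
```

```bash
cat > look.py <<'E'
from rect import *
import sys
k=sys.argv[1]
go2([.528,.0265,.155])
A=[];D=[]
for i in range(6):
    p,d=snapshot("top"); A.append(p.astype(float)); D.append(d)
a=np.mean(A,0); d=np.median(D,0); np.savez(f"top{k}.npz",p=a,d=d)
c=proj("top",[[.515,-.0,.10]])[0]; x,y=int(c[0])-25,int(c[1])-20
b=a[y:y+40,x:x+50]; b=((b-50)/120*255).clip(0,255).astype(np.uint8)
save(f"top{k}.png",cv2.resize(b,None,fx=16,fy=15,interpolation=cv2.INTER_CUBIC)); print("crop",x,y)
E
python3 look.py 5
python3 - <<'E'
from h import *
# base plate left edge (old pictures): row of points with z 0.005..0.016
R=Ro.from_euler("z",-.055)
for f in("side2","top3"):
    z=np.load(f+".npz"); P=pts(f[:-1],z["d"]); S=(P-[.525,0,0])@R.as_matrix()
    for lo,hi in((-.03,-.01),(.01,.03)):
        m=(z["d"]>0)&(S[...,0]>lo)&(S[...,0]<hi)&(S[...,1]>.02)&(S[...,1]<.12)
        s=S[m]; o=np.argsort(s[:,1]); b=np.round(np.arange(.04,.12,.006),3)
        print(f,lo,[(round(float(y),3),round(float(np.median(s[abs(s[:,1]-y)<.003,2])),3)) for y in b if (abs(s[:,1]-y)<.003).sum()>2])
E
```

```text
t 13.2 pos [0.5275 0.0055 0.1613] rot [ 2.741e+00 -1.000e-03 -5.200e-02] F [-1.1  4.5  6.4] w 0.0136
shift [-0.0006 -0.0218 -0.0024] turn [ 0.001 -0.002  0.002] approach [-0.021 -0.389 -0.921]
crop 212 207
side2 -0.03 [(0.04, 0.012), (0.046, 0.012), (0.052, 0.012), (0.058, 0.013), (0.064, 0.012), (0.07, 0.012), (0.076, 0.007)]
side2 0.01 [(0.04, 0.012), (0.046, 0.013), (0.052, 0.012), (0.058, 0.012), (0.064, 0.013), (0.07, 0.011), (0.076, 0.005), (0.082, 0.003), (0.088, 0.003), (0.094, 0.003), (0.1, 0.003), (0.106, 0.002), (0.112, 0.002), (0.118, 0.001)]
top3 -0.03 [(0.04, 0.01), (0.046, 0.011), (0.052, 0.01), (0.058, 0.009), (0.064, 0.011), (0.07, 0.012), (0.076, 0.004), (0.082, 0.0), (0.088, 0.001), (0.094, 0.001), (0.1, 0.002), (0.106, 0.001), (0.112, 0.001), (0.118, 0.001)]
top3 0.01 [(0.052, 0.011), (0.058, 0.011), (0.064, 0.01), (0.07, 0.011), (0.076, 0.002), (0.082, 0.0), (0.088, 0.001), (0.094, 0.002), (0.1, 0.001), (0.106, -0.0), (0.112, -0.0), (0.118, 0.001)]
```

View pics/top5.png

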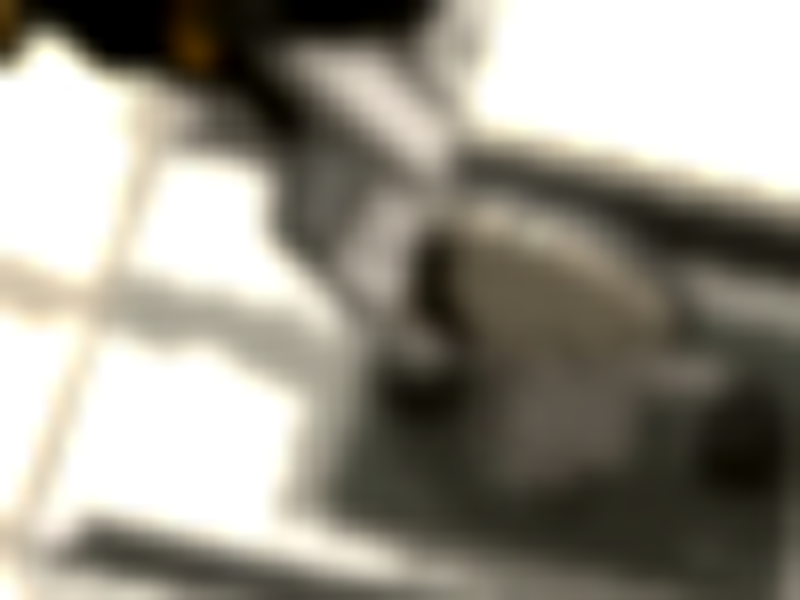

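```bash
cat > an.py <<'E'
from rect import *
import sys
k,L=sys.argv[1],float(sys.argv[2]); O=(.525,-.027)
z=np.load(f"top{k}.npz"); np.set_printoptions(linewidth=250)
for xs in(-.003,-.006):
    f=lambda y,zz:np.round(proj("top",gp(y,zz,xs,L,O))[0][:2]-[212,207],1)
    print(xs,"pivot",f(0,.076),"mid",f(.022*np.sin(L),.076-.022*np.cos(L)),"tip",f(.044*np.sin(L),.076-.044*np.cos(L)),*[(q,f(.051*np.sin(q),.076-.051*np.cos(q)).tolist()) for q in(-.28,-.14,0,.14,.28)])
g=z["p"].mean(2)[207:247,212:262]
print("   ",np.arange(18,46))
for r in range(10,34): print(r,g[r,18:46].round().astype(int))
E
python3 an.py 5 .294
python3 - <<'E'
from rect import *
O=(.525,-.027);L=.47
for xs in(-.003,-.006):
    f=lambda y,zz:np.round(proj("top",gp(y,zz,xs,L,O))[0][:2]-[198,201],1)
    print(xs,"pivot",f(0,.076),"mid",f(.022*np.sin(L),.076-.022*np.cos(L)),"tip",f(.044*np.sin(L),.076-.044*np.cos(L)),*[(q,f(.051*np.sin(q),.076-.051*np.cos(q)).tolist()) for q in(-.28,-.14,0,.14,.28)])
E
```

```text
-0.003 pivot [26.9 15. ] mid [27.4 17.7] tip [27.9 20.3] (-0.28, [36.8, 22.3]) (-0.14, [34.8, 22.2]) (0, [32.8, 22.0]) (0.14, [30.6, 21.6]) (0.28, [28.3, 21.2])
-0.006 pivot [26.6 16. ] mid [27.1 18.6] tip [27.7 21.2] (-0.28, [36.5, 23.2]) (-0.14, [34.6, 23.1]) (0, [32.5, 22.9]) (0.14, [30.3, 22.5]) (0.28, [28.1, 22.1])
    [18 19 20 21 22 23 24 25 26 27 28 29 30 31 32 33 34 35 36 37 38 39 40 41 42 43 44 45]
10 [ 78  83  87  88  88  93 106 124 135 128 105  93  95  99 104 113 121 127 133 138 143 154 166 173 176 184 195 200]
11 [ 84  87  92  91  90  92  97 107 118 116  98  85  83  83  84  88  93  98 103 110 117 125 133 140 146 155 167 173]
12 [ 86  90  94  92  91 100 104 106 109 109 100  94  93  92  87  82  79  79  81  86  91  95 101 111 120 126 133 139]
13 [ 87  91  94  92  96 111 119 117 113 111 106 106 112 110 103  96  90  84  79  75  73  73  77  84  92  96 101 108]
14 [ 87  91  93  94 103 118 127 124 112 105 105 113 124 123 116 114 111 102  94  84  75  68  66  67  70  72  76  82]
15 [ 87  87  91  98 111 122 126 118  98  88  93 104 113 116 118 125 123 116 109  98  87  77  67  63  62
[... 1741 characters left out ...]
76  71  70  70  64  58  56]
31 [140 123 107  91  82  79  77  75  72  70  69  72  76  81  84  82  81  79  75  75  74  72  69  69  68  63  58  55]
32 [134 118 101  87  81  80  79  78  75  72  70  71  73  76  78  75  74  72  69  68  69  69  68  68  67  65  61  58]
33 [132 120 103  87  82  80  78  78  77  74  71  70  70  71  72  69  67  66  66  67  68  68  68  68  68  67  66  64]
-0.003 pivot [36.9 20.7] mid [37.5 23.3] tip [38.1 25.9] (-0.28, [49.1, 27.8]) (-0.14, [47.4, 27.9]) (0, [45.5, 27.9]) (0.14, [43.5, 27.7]) (0.28, [41.3, 27.4])
-0.006 pivot [36.7 21.6] mid [37.3 24.2] tip [37.8 26.8] (-0.28, [48.8, 28.7]) (-0.14, [47.1, 28.8]) (0, [45.2, 28.8]) (0.14, [43.2, 28.6]) (0.28, [41.0, 28.3])
```

The base plate edge at y of about 0.074 puts the pin at y ≈ -0.026, so the present lean is about 0.29 rad. The pointer (col 26.7, rows 17–20) nearly meets the tab (col 28.3, row 22.5), and the two pictures give a mark of about 0.20 and 0.24. I'll go to 0.225.

>>> step_arm(
  steps=[
    {"jaw": 0.1, "tx": 0, "ty": 0.003, "tz": 0.0003, "ax": 0, "ay": 0, "az": 0},
    {"jaw": 0.1, "tx": 0, "ty": 0.006, "tz": 0.0006, "ax": 0, "ay": 0, "az": 0},
    {"jaw": 0.1, "tx": 0, "ty": 0.0086, "tz": 0.0009, "ax": 0, "ay": 0, "az": 0},
    {"jaw": 0.1, "tx": 0, "ty": 0.0086, "tz": 0.0009, "ax": 0, "ay": 0, "az": 0},
    {"jaw": 0.1, "tx": 0, "ty": 0.0086, "tz": 0.0009, "ax": 0, "ay": 0, "az": 0},
    {"jaw": 0.1, "tx": 0, "ty": 0.0086, "tz": 0.0009, "ax": 0, "ay": 0, "az": 0},
    {"jaw": 0.1, "tx": 0, "ty": 0.0086, "tz": 0.0009, "ax": 0, "ay": 0, "az": 0},
    {"jaw": 0.1, "tx": 0, "ty": 0.0086, "tz": 0.0009, "ax": 0, "ay": 0, "az": 0},
  ],
)

```text
time: 14.3
tool_pos: [0.5268, -0.0028, 0.1634]
ee_rot: [2.74, -0.0, -0.052]
wrist_force: [-0.5, 2.4, -0.3]
width: 0.013
```

>>> step_arm(
  steps=[
    {"jaw": 0.1, "tx": 0, "ty": 0, "tz": 0, "ax": 0, "ay": 0, "az": 0},
    {"jaw": 0.1, "tx": 0, "ty": 0, "tz": 0, "ax": 0, "ay": 0, "az": 0},
    {"jaw": 0.1, "tx": 0, "ty": 0, "tz": 0, "ax": 0, "ay": 0, "az": 0},
    {"jaw": 0.1, "tx": 0, "ty": 0, "tz": 0, "ax": 0, "ay": 0, "az": 0},
  ],
)

```text
time: 14.7
tool_pos: [0.5268, -0.0028, 0.1634]
ee_rot: [2.74, -0.0, -0.052]
wrist_force: [-0.4, 2.6, 0.5]
width: 0.0131
```

```bash
python3 look.py 6; python3 an.py 6 .225
```

```text
t 14.7 pos [ 0.5268 -0.0028  0.1634] rot [ 2.74  -0.    -0.052] F [-0.4  2.6  0.5] w 0.0131
shift [-0.0004 -0.0303 -0.0037] turn [ 0.001 -0.001  0.002] approach [-0.021 -0.389 -0.921]
crop 212 207
-0.003 pivot [28.5 15.3] mid [29.  17.9] tip [29.5 20.5] (-0.28, [37.4, 22.5]) (-0.14, [35.4, 22.4]) (0, [33.3, 22.1]) (0.14, [31.1, 21.7]) (0.28, [28.8, 21.1])
-0.006 pivot [28.2 16.2] mid [28.7 18.9] tip [29.3 21.4] (-0.28, [37.2, 23.4]) (-0.14, [35.2, 23.3]) (0, [33.0, 23.0]) (0.14, [30.8, 22.6]) (0.28, [28.5, 22.0])
    [18 19 20 21 22 23 24 25 26 27 28 29 30 31 32 33 34 35 36 37 38 39 40 41 42 43 44 45]
10 [ 96  90  82  78  82  85  83  89 106 129 146 147 130 110 105 112 122 127 133 139 143 154 167 173 176 184 195 200]
11 [110  90  82  82  88  91  88  89  98 110 126 132 116  94  86  89  95  98 104 111 118 125 133 140 146 156 167 173]
12 [114  84  76  81  91  95  93  98 106 107 109 114 107  97  90  86  83  81  82  86  91  96 102 112 120 126 133 139]
13 [110  78  75  84  93  96  98 108 119 117 109 107 108 108 107 101  95  89  82  77  75  74  77  85  91  96 101 109]
14 [107  78  77  86  95
[... 1616 characters left out ...]
8 [156 134 122 108  92  80  71  66  64  64  68  73  76  81  85  87  88  89  89  90  89  84  75  72  74  70  64  62]
29 [148 130 118 102  87  80  74  70  68  68  70  74  77  81  85  87  88  87  88  88  87  81  74  71  72  67  61  59]
30 [144 127 114  97  84  79  75  72  70  69  70  73  77  82  85  87  86  84  83  83  82  77  71  70  70  64  57  55]
31 [141 123 108  92  82  79  77  75  72  70  70  72  77  81  84  83  81  79  75  75  74  72  70  69  68  62  57  54]
32 [134 119 101  86  81  79  79  77  75  71  70  71  74  78  78  75  74  71  69  68  69  68  68  68  67  64  61  58]
33 [132 120 104  87  82  79  79  78  76  73  70  70  71  73  72  69  67  67  65  67  68  68  68  68  67  67  65  64]
```

View pics/top6.png

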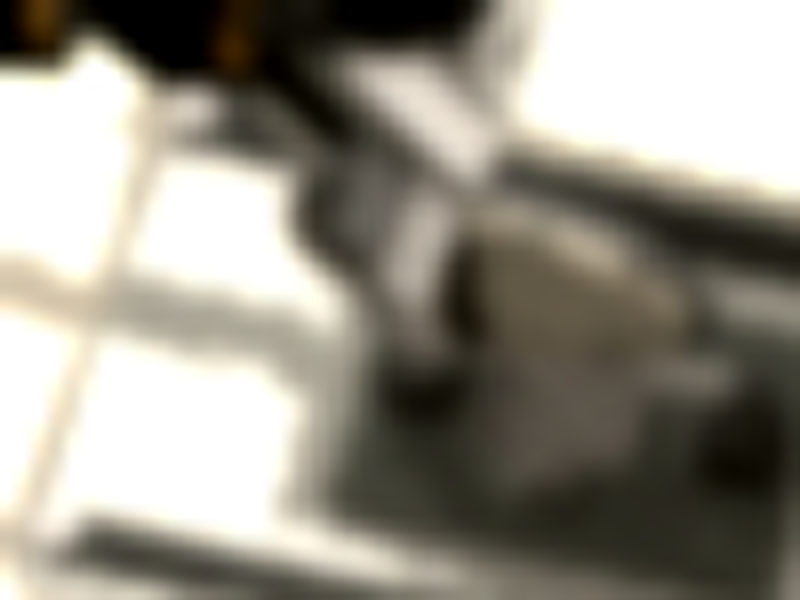

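The pointer (col 28.4, rows 18–20) runs straight into the tab (col 28.9, row 22), within about 1 mm of being in line. The wrist force is small and the bar height fits a seated foot, so I'm handing in.

```bash
python3 - <<'E'
from h import *
z=np.load("top6.npz"); P=pts("top",z["d"]); m=(z["d"]>0)&(abs(P[...,2]-.192)<.006)&(P[...,0]>.44)&(P[...,0]<.6)&(P[...,1]<-.1)&(P[...,1]>-.35)
print("hood roof",np.round(np.percentile(P[m],[2,98],axis=0),3).tolist())
print(close_job())
E
```

```text
hood roof [[0.465, -0.282, 0.189], [0.566, -0.129, 0.196]]
the job is handed in; nothing more can be done
None
```

The hood is open and the gauge is held with its pointer on the mark, as far as my checks show. I handed the job in at about 15 s, and no verdict was reported.

- **Hood:** I slid it by its knob for 0.188 m until it hit the stop (12.5 N and no more motion). The last depth picture still shows the roof open, from y = -0.28 to -0.13. The gauge was still lying on its left post while I did this.
- **Gauge:** I gripped the handle bar with the tool tilted left, which kept the dial in the top camera's view. Then I rocked the gauge to a lean of about 0.22 rad.
- **Pointer on the mark:** in the last picture the pointer runs straight into the black tab, within about 1 mm.
- **Foot on the pin:** the tool rose 9.7 mm against 10.3 mm expected, so the foot should be seated. The wrist force was below 3 N and the fingers were closed on the bar.

**Checks that disagreed:**
- **Mark angle:** separate readings gave 0.20 to 0.24 rad, because one pixel covers about 3 mm. The tolerance is about ±0.07 rad, so this should still pass.
- **Pin position:** assuming the shut hood is centred over the pin put the pin at y = -0.017. The base plate edge and the gripped bar gave about -0.027. I used the second value.

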